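# Open a slide case that may be caught

## Task

Somebody left a counting slide on the lid of the blue slide case: take it by its edges only, never touching its white face with the fingers, and lay it flat, square and centred across the two white bars of the small rest. Then, before you move the red catch, tug the lid up to learn whether the catch holds it; if it does, slide the red catch over to its other end. Swing the lid up to about 60 degrees and finish still holding it open there, because it falls shut when let go; do not drop the slide and do not disturb the other things.

Things in the scene. Friction and masses are not known exactly. Their poses are not given: they have to be found in the camera images.
- counting_slide: loose flat slide 50 (its x) x 76 (y) x 5 mm, about 40 g: white gridded face inside a 5 mm green glass margin. Origin: centre of underside, z up. It starts on two rubber ribs on the case lid, underside 88.7 mm above the worktop and 7 mm above the lid, its y roughly along the case's y. Between the ribs (51 mm apart, front to back) fingertips can reach below it at the middle of its 76 mm edges.
- slide_face: the white gridded face of the counting slide (both top and underside of the inner 40 x 66 mm; fixed in the slide), not to be touched by the fingers. Origin at the middle of the slide's thickness.
- slide_rest: fixed rest: dark base 90 x 84 x 4 mm (x, y, z), two white bars 74 mm long along its x, 9 mm wide, at y = -30 and +30 mm, tops 18 mm above the worktop. Origin on the worktop, centre of base. The slide belongs centred over both bars, its 76 mm side along the rest's y (either way round), underside 18 mm above the worktop; between the bars 51 mm are free for fingertips below it.
- slide_case: fixed blue box, 160 (x) x 160 (y) x 70 mm, with a lid; origin on the worktop at the centre of its underside, its front faces its own -x, toward the robot. The closed lid's top is 82 mm above the worktop. On the front, at y = -45 mm, a black housing (top 54 mm above the worktop, 44 mm deep) carries the red catch.
- case_lid: the blue lid of the case, 164 x 164 x 12 mm, with its steel handle; its origin lies on the hinge line at the lid's underside, closed lid axes as the case's
- lid_handle (a point): round steel bar handle of the lid, 10 mm thick, 60 mm long along the case's y, on two posts. Point at the middle of the bar: lid closed, at (-120, +35, +76) mm in the case's frame, 40 mm in front of the front wall, 33 mm free between bar and lid edge. It turns with the lid, 200 mm from the hinge line.
- lid_angle (a joint): angle of the lid in rad: 0 closed, grows as its front edge swings up, stop at 1.35. Hinged along the case's far upper rim; a light spring and its weight shut it from any angle (2 to 5 N at the handle). When caught it lifts only about 0.035 rad (7 mm at the handle) and stops on the catch; when free it just goes on opening.
- case_hinge (a point): middle of the lid's hinge line, at (80, 0, 70) mm in the case's frame; the hinge runs along the case's y. Fixed to the case.
- catch (a joint): red sliding catch, in m: 0 (at the start) is its end toward the case's -y (the robot's right), 0.016 its other end, toward +y. It stays where left (friction about 2 N). One end locks the lid, the other frees it; nothing outside shows which, and it differs from start to start: a lid free at the start becomes locked if the catch is moved over.
- catch_tab (a point): middle of the top of the red catch tab, an upright post 10 x 10 mm, 57 mm tall above the black housing, top 111 mm above the worktop, 27 mm in front of the case's front wall; at joint value 0 at (-107, -53, +111) mm in the case's frame. Moves with the tab.
- forceps: bystander: steel forceps, 121 mm, lying on the worktop
- sample_jar_1: bystander: jar with green lid, 63 x 63 x 67 mm, origin at its underside
- cover_slip_box: bystander: small clear box, 26 x 32 x 8 mm
- vial_red: bystander: vial with red cap, 25 mm wide, 54 mm high
- magnifier: bystander: black hand lens, 154 mm long, lying on the worktop in front of the stereo microscope
Mind the look-alikes: they are no part of the job. What is meant by the slide_rest is not purple, and is the smaller of those in its own colour.

How it is judged (in metres and radians):
On the way, in this order (a step that is already met when the one before it is completed fails the run):
1. the counting slide lies flat and square across the two bars of the rest, let go (x of counting_slide in the frame of slide_rest between -0.014 and 0.014 m and y of counting_slide in the frame of slide_rest between -0.011 and 0.011 m and z of counting_slide in the frame of slide_rest between 0.0165 and 0.0205 m and angle between the y axis of counting_slide and the y axis of slide_rest, either way round below 0.25 rad and angle between counting_slide's own z axis and vertical below 0.08 rad and linear speed of counting_slide below 0.03 m/s and contact force between the fingers and counting_slide below 0.1 N and contact force between counting_slide and slide_rest above 0.05 N), for 0.2 s.
2. the lid has been tugged up off its seat, with the catch still where it was (value of joint lid_angle above 0.02 rad and contact force between the fingers and case_lid above 0.5 N and value of joint catch below 0.004 m), for 0.1 s.
At the end, for the whole second after the job is handed in: the lid stands at 0.85 rad or more (about 50 degrees or wider), still, held by the fingers at its handle or edge; the counting slide lies flat on both bars of the rest, centred within 14 mm along the bars and 11 mm across them, square within 0.25 rad, not touched (value of joint lid_angle above 0.85 rad and velocity of joint lid_angle between -0.15 and 0.15 rad/s and contact force between the fingers and case_lid above 0.5 N and x of counting_slide in the frame of slide_rest between -0.014 and 0.014 m and y of counting_slide in the frame of slide_rest between -0.011 and 0.011 m and z of counting_slide in the frame of slide_rest between 0.0165 and 0.0205 m and angle between the y axis of counting_slide and the y axis of slide_rest, either way round below 0.25 rad and angle between counting_slide's own z axis and vertical below 0.08 rad and linear speed of counting_slide below 0.03 m/s and contact force between the fingers and counting_slide below 0.1 N); the arm keeps its last pose, push and grip.
It fails at once if the fingers touched the white face of the counting slide (contact force between the fingers and slide_face above 0.5 N).
It fails at once if the counting slide was dropped (linear speed of counting_slide above 0.5 m/s and contact force between the fingers and counting_slide below 0.05 N).
It fails at once if a bystander was disturbed (moved over 30 mm) (distance of any of forceps, sample_jar_1, cover_slip_box, vial_red, magnifier from where it was at the start of the episode above 0.03 m).
It also fails if it takes over 72 s, if anything falls off the work surface, if the arm or the gripper's body presses on something with over 40 N, if the wrist force passes 120 N, or if a joint passes its speed limit or range.

## Robot

A 7-joint arm with a two-finger parallel gripper is mounted at the origin on a cart in front of the work surface, level with it; the furniture and walls round the work are solid. World frame = base frame: x ahead of the robot, y to its left, z up, the work surface at z = 0. Lengths are in mm, angles in rad, forces in N, time in s.
With the tool pointing down it reaches from about 350 to 900 mm from the base axis. Payload 7.2 kg.
Tool frame: the origin (TCP) lies on the centre line of the jaws, within the pads' length; the fingertips stand 8 mm ahead of it and the grasp point (between the pads) lies 11 mm behind it; z points along the fingers, y is the line along which they close (so a half turn about z gives the same grasp; the last joint's range is limited). The gripper opens to 88 mm and grips with 3 to 60 N. Pads are 20 mm wide; open, the fingers measure 115 mm over their backs; the gripper's body (75 mm by 178 mm) begins 61 mm behind the grasp point.
Start: joints at [1.199, 0.411, -0.013, 1.596, 0.006, 1.134, -0.082], TCP at [186.956, -596.386, 230.653] pointing down, gripper open.
Joint ranges: [-2.95, 2.95], [-0.29, 1.99], [-1.47, 1.44], [0.14, 2.54], [-1.03, 4.17], [0.13, 1.85], [-2.86, 2.86]. Speed limits (rad/s): [2.39, 2.39, 3.01, 3.01, 3.14, 3.14, 3.14].

## Interface

Orientations are given as [roll, pitch, yaw] about the fixed x, y, z axes, in that order (R = Rz(yaw) Ry(pitch) Rx(roll)).
In Python, from station import read_state, read_camera, get_calibration, finish_job gives the robot as it stands. The module is installed in compiled form; this text tells all that it offers.
- The arm moves only by the shell command python3 -m inch 'ROWS'. ROWS is JSON, a list of rows, each an object with "slide": the shift along the tool's x, y, z in mm, a list of three; "angular": the turn, a rotation vector about the tool's x, y, z in degrees, a list of three; "claw": the gripper's target within -1 to 1 (fully open at 1, half-way at 0, shut at -1). In form: [{"slide": [tx, ty, tz], "angular": [rx, ry, rz], "claw": claw}, ...]. A call has 1 to 20 rows; each row is the pose to reach, as a shift and turn from the pose commanded when the call began, along the tool's axes at that moment; what a row does not reach only later rows make up. A row lasts 1/8 s, in which the tool goes at most 62.5 mm and 10.7 degrees, less where a joint would pass 70% of its speed; a pose out of reach is approached as far as the arm can. A call with a gripper value outside its range is refused whole. The fingers move at their own pace and stop on an object; the grip force is fixed at half the most. Time passes only in rows, so rows that repeat a pose let the fingers close. It gives the time, the measured TCP pose, the force, the opening and the grip force at its end, in the units of the state.
- read_state(): the state, without advancing time (a new reading comes with each control period).
- read_camera(name): name is "scene" or "top" or "wrist"; returns the picture (400x640x3 uint8, red, green, blue); there is no depth.
- get_calibration(name): a dict with "K" (3x3 intrinsics, pixels), "world_to_cam" (4x4, takes a point from world to camera coordinates). Camera axes: x right, y down, z forward; pixel columns grow to the right and rows downward; lengths in mm; the calibration is good to about 2 mm. A picture is of the moment at which its call begins: read the wrist's pose just before it. get_calibration takes no time and is no camera call; for the wrist camera it gives the pose at the moment of the call.
- finish_job(): hands the job in; it is judged then, once.
The state is a dict: "time_s": time; "q": joint angles; "qvel": joint speeds; "effort": joint torques, N m; "ee_pos": TCP position; "ee_rot": TCP orientation; "ft_force": force on the tool from outside, world axes, zero at the start; "ft_torque": the same for the moment, N m; "width": opening from 0.0 (shut) to 1.0 (fully open); "grip_force": force on a finger pad.
Only numpy, scipy, OpenCV 4.12 (cv2) and the standard library are available. Lean on these libraries where they do the work, as an engineer would, in place of code of your own. Each camera call takes 0.05 s, during which the arm holds its last target. There are 200 camera calls.

## Working session

There is one attempt and no reset: what is moved stays moved. The work goes in short steps, Python scripts to look and compute and a shell command to move; the robot and the scene stay as the last step left them, time stands still between calls to the robot, and variables do not carry over. Pictures are saved under pics/ and viewed, at most 10 in all, crops included, and the job is handed in when it is done.

```bash
mkdir -p pics; python3 - <<'E'
from station import *
import cv2
s=read_state();print({k:s[k] for k in('time_s','ee_pos','ee_rot','width','ft_force')})
for n in('top','scene'):
    im=read_camera(n);cv2.imwrite(f'pics/{n}0.png',im[:,:,::-1]);c=get_calibration(n);print(n,c)
E
```

```text
{'time_s': 0.0, 'ee_pos': array([ 186.78486922, -595.90572633,  229.80831987]), 'ee_rot': array([-3.13996695e+00,  1.20897647e-04,  3.03863737e-01]), 'width': 1.0035743361977736, 'ft_force': array([0.29500903, 0.34752107, 0.23180582])}
top {'K': array([[423.27209574,   0.        , 315.6473268 ],
       [  0.        , 423.27209574, 204.25622946],
       [  0.        ,   0.        ,   1.        ]]), 'world_to_cam': array([[-5.55290573e-03, -9.99848805e-01, -1.64782189e-02,
        -2.22898001e+01],
       [-9.86808282e-01,  8.14521822e-03, -1.61688187e-01,
         6.01684121e+02],
       [ 1.61797959e-01,  1.53630037e-02, -9.86704312e-01,
         1.20337584e+03],
       [ 0.00000000e+00,  0.00000000e+00,  0.00000000e+00,
         1.00000000e+00]])}
scene {'K': array([[390.53061685,   0.        , 315.39898667],
       [  0.        , 390.53061685, 198.73861924],
       [  0.        ,   0.        ,   1.        ]]), 'world_to_cam': array([[-7.40430469e-02, -9.97154924e-01,  1.41309555e-02,
         2.76661270e+01],
       [-8.47672955e-01,  5.54664380e-02, -5.27611633e-01,
         5.63100559e+02],
       [ 5.25326745e-01, -5.10444018e-02, -8.49368165e-01,
         1.20495523e+03],
       [ 0.00000000e+00,  0.00000000e+00,  0.00000000e+00,
         1.00000000e+00]])}
```

View pics/top0.png

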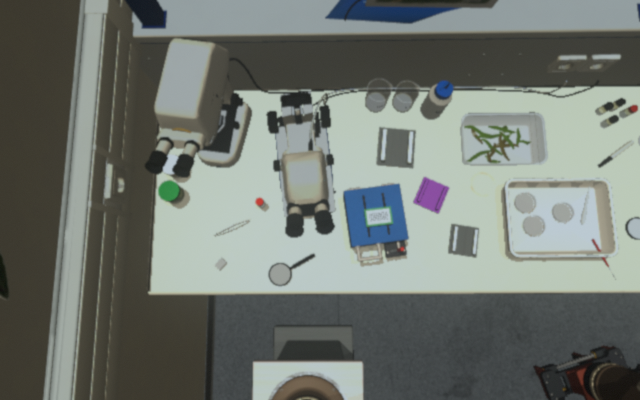

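View pics/scene0.png

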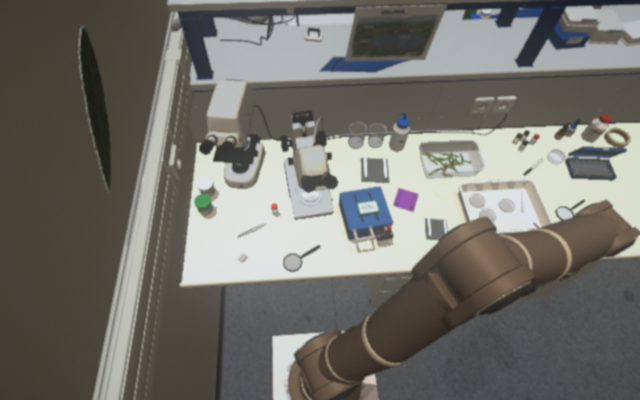

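Candidates for the slide_rest in the top image are the large grey one at (397,147), the small grey one at (464,240) and the purple one at (431,195). I choose (464,240), as it is grey and the smaller. The slide is on the blue lid at (378,216). I'll check this in a crop and measure.

```bash
cat > h.py <<'E'
import numpy as np,cv2
from station import *
def ray(cal,px,z):
    K,T=np.array(cal['K']),np.array(cal['world_to_cam']);R,t=T[:3,:3],T[:3,3]
    o=-R.T@t;px=np.atleast_2d(px).astype(float)
    d=(R.T@np.linalg.inv(K)@np.c_[px,np.ones(len(px))].T).T
    return o+d*((z-o[2])/d[:,2])[:,None]
def proj(cal,P):
    K,T=np.array(cal['K']),np.array(cal['world_to_cam']);P=np.atleast_2d(P)
    c=(T[:3,:3]@P.T).T+T[:3,3];q=(K@c.T).T;return q[:,:2]/q[:,2:]
def rect(cal,mask,z,roi):
    x0,y0,x1,y1=roi;m=np.zeros_like(mask);m[y0:y1,x0:x1]=mask[y0:y1,x0:x1]
    cs,_=cv2.findContours(m,cv2.RETR_EXTERNAL,cv2.CHAIN_APPROX_NONE)
    c=max(cs,key=cv2.contourArea).reshape(-1,2)
    w=ray(cal,c,z)[:,:2].astype(np.float32)
    (cx,cy),(a,b),an=cv2.minAreaRect(w);return np.round([cx,cy,a,b,an],1)
E
python3 - <<'E'
from h import *
for n,roi in(('top',(335,115,500,275)),('scene',(330,150,460,255))):
    im=cv2.imread(f'pics/{n}0.png');cal=get_calibration(n)
    hsv=cv2.cvtColor(im,cv2.COLOR_BGR2HSV);H,S,V=[hsv[:,:,i].astype(int) for i in range(3)]
    blue=((H>95)&(H<125)&(S>110)).astype(np.uint8)*255
    dark=((V<125)&(S<90)).astype(np.uint8)*255
    sl=((V>110)&(S<140)).astype(np.uint8)*255
    r={'top':((335,175,420,265),(445,220,485,260),(360,200,395,232)),'scene':((335,180,400,245),(422,215,450,243),(352,195,384,218))}[n]
    print(n,'lid',rect(cal,blue,82,r[0]),'rest',rect(cal,dark,4,r[1]),'slide',rect(cal,sl,93.7,r[2]))
    if n=='top':cv2.imwrite('pics/crop1.png',cv2.resize(im[175:270,335:490],None,fx=5,fy=5,interpolation=cv2.INTER_CUBIC))
E
```

```text
top lid [ 563.8 -196.9  161.1  160.4    7.2] rest [ 496.  -468.1   79.3   86.    81.3] slide [ 559.8 -203.7   57.9   79.9    6.7]
scene lid [ 561.4 -196.2  154.8  155.8    7.5] rest [ 486.7 -472.8   86.6   93.    77.2] slide [ 562.  -205.1  121.2   93.9   86.2]
```

View pics/crop1.png

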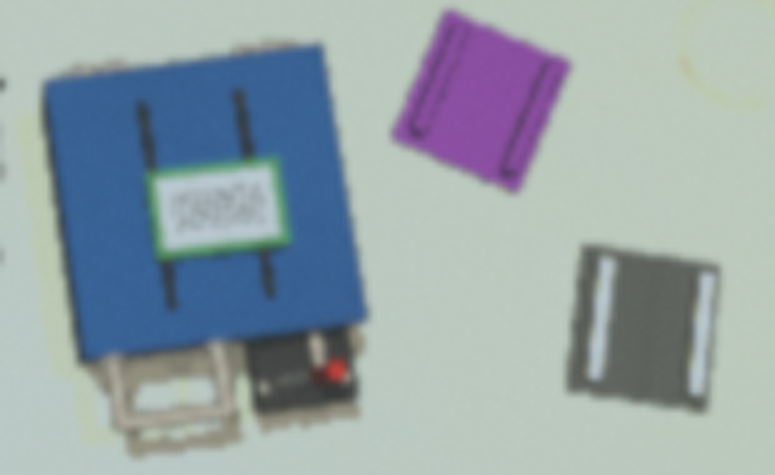

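The crop confirms it: the slide has a white face and green margin at crop (222,208), i.e. full (379,217). The small grey rest is at crop (645,328). The handle is at front left and the red tab at crop (335,370). I'll go over the rest first and look with the wrist camera.

```bash
python3 -m inch '[{"slide":[60,-5,0],"angular":[0,0,-9],"claw":1},{"slide":[115,-10,0],"angular":[0,0,-19],"claw":1},{"slide":[170,-15,0],"angular":[0,0,-29],"claw":1},{"slide":[225,-20,0],"angular":[0,0,-39],"claw":1},{"slide":[280,-25,0],"angular":[0,0,-49],"claw":1},{"slide":[333,-30,0],"angular":[0,0,-58],"claw":1},{"slide":[333,-30,0],"angular":[0,0,-64],"claw":1},{"slide":[333,-30,0],"angular":[0,0,-64],"claw":1},{"slide":[333,-30,0],"angular":[0,0,-64],"claw":1}]'
python3 - <<'E'
from h import *
c=get_calibration('wrist');im=read_camera('wrist');cv2.imwrite('pics/w1.png',im[:,:,::-1]);np.savez('w1.npz',**c)
s=read_state();print(s['ee_pos'],s['ee_rot'],s['q']);T=c['world_to_cam'];print(-T[:3,:3].T@T[:3,3],T[2,:3],proj(c,[496,-468,4]))
E
```

```text
time_s: 1.23
ee_pos: [494.7, -468.9, 230.4]
ee_rot: [-3.141, 0.0, 1.417]
ft_force: [-0.3, -0.6, -0.1]
width: 1.001
grip_force: 0.0
[ 494.71142195 -468.91952411  230.55925665] [-3.14106583e+00  3.13267083e-04  1.41722007e+00] [ 0.89369606  0.53136243 -0.31651833  1.42617358  0.16985713  1.2111694
  0.40457712]
[ 506.56827184 -385.21479398  384.89701547] [-0.04601005 -0.29841665 -0.95332606] [[317.52876615 168.57156244]]
```

View pics/w1.png

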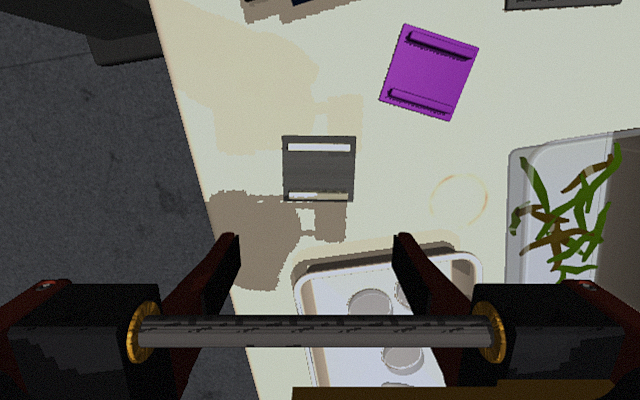

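The wrist view shows the rest at (319,168) with its bars horizontal in the image, and the hand's shadow on its lower bar. Next I'll measure it and plan the move to the slide.

```bash
python3 - <<'E'
from h import *
im=cv2.imread('pics/w1.png');c=np.load('w1.npz')
hsv=cv2.cvtColor(im,cv2.COLOR_BGR2HSV)
print(hsv[170,320],hsv[190,320],hsv[215,335],hsv[148,320],hsv[196,320],hsv[140,320])
m=((hsv[:,:,2]<115)).astype(np.uint8)*255
m=cv2.morphologyEx(m,cv2.MORPH_CLOSE,np.ones((3,3)))
print('base',rect(c,m,4,(270,125,365,210)))
w=((hsv[:,:,2]>190)&(hsv[:,:,1]<40)).astype(np.uint8)*255
print('bar',rect(c,w,18,(284,138,355,156)))
w=((hsv[:,:,2]>140)).astype(np.uint8)*255
print('bar2',rect(c,w,18,(286,188,350,200)))
E
python3 -m inch '[{"slide":[50,0,0],"angular":[0,0,0],"claw":1},{"slide":[110,10,0],"angular":[0,0,-5],"claw":1},{"slide":[170,15,0],"angular":[0,0,-10],"claw":1},{"slide":[220,20,0],"angular":[0,0,-16],"claw":1},{"slide":[250,25,0],"angular":[0,0,-16],"claw":1},{"slide":[250,25,0],"angular":[0,0,-16],"claw":1},{"slide":[250,25,0],"angular":[0,0,-16],"claw":1}]'
python3 - <<'E'
from h import *
c=get_calibration('wrist');im=read_camera('wrist');cv2.imwrite('pics/w2.png',im[:,:,::-1]);np.savez('w2.npz',**c)
s=read_state();print(s['ee_pos'],s['ee_rot'])
E
```

```text
[170  10  80] [26 26 80] [ 22  50 132] [112  21 220] [ 25  46 167] [10 10 74]
base [ 496.6 -469.5   84.3   89.9   80.3]
bar [ 501.6 -439.2    6.8   71.8   80.2]
bar2 [ 492.  -497.9    7.7   71.6   81.2]
time_s: 2.15
ee_pos: [557.2, -226.6, 230.7]
ee_rot: [-3.141, 0.001, 1.697]
ft_force: [0.6, -0.3, -0.2]
width: 0.998
grip_force: 0.0
[ 557.06319291 -226.91475979  230.60210357] [-3.14108527e+00  9.78401827e-04  1.69670606e+00]
```

View pics/w2.png

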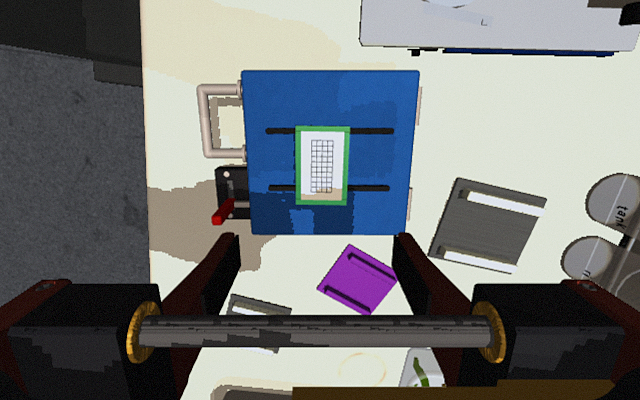

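The slide is at (322,166), portrait in this view, with its ribs above and below it. The handle is at (222,120) and the red tab at (222,212).

```bash
python3 - <<'E'
from h import *
im=cv2.imread('pics/w2.png');c=np.load('w2.npz')
hsv=cv2.cvtColor(im,cv2.COLOR_BGR2HSV);H,S,V=[hsv[:,:,i].astype(int) for i in range(3)]
g=(((H>45)&(H<85)&(S>90)&(V>60))).astype(np.uint8)*255
b=((H>95)&(H<125)&(S>110)).astype(np.uint8)*255
r=(((H<8)|(H>172))&(S>150)&(V>60)).astype(np.uint8)*255
print('slide',rect(c,g,93.7,(285,115,360,215)))
L=rect(c,b,82,(230,60,430,240));print('lid',L)
print('tabtop',rect(c,r,111,(205,190,240,230)))
for a in (L[4],):
    th=np.deg2rad(a if a<45 else a-90);C=np.cos(th);s=np.sin(th)
    f=lambda x,y:np.round([L[0]+C*x-s*y,L[1]+s*x+C*y],1)
    print('yaw',np.rad2deg(th),'handle',f(-120,35),'tab',f(-107,-53))
    print(proj(c,[[*f(-120,35),81],[*f(-107,-53),111],[*f(0,0),82]]))
E
```

```text
slide [ 559.1 -203.5   50.6   76.5    6.2]
lid [ 565.2 -197.1  162.7  161.5    7.3]
tabtop [ 470.9 -253.3   32.5   10.7   67.4]
yaw 7.300000000000001 handle [ 441.7 -177.6] tab [ 465.8 -263.3]
[[202.49404015 121.83545004]
 [215.53223315 219.84621428]
 [328.35615632 158.54585336]]
```

```bash
python3 -m inch '[{"slide":[23,5,40],"angular":[0,0,1],"claw":1},{"slide":[23,5,90],"angular":[0,0,1],"claw":1},{"slide":[23,5,120],"angular":[0,0,1],"claw":1},{"slide":[23,5,137],"angular":[0,0,1],"claw":1},{"slide":[23,5,137],"angular":[0,0,1],"claw":1},{"slide":[23,5,137],"angular":[0,0,1],"claw":1}]'
```

```text
time_s: 2.95
ee_pos: [560.5, -201.8, 94.8]
ee_rot: [3.14, 0.001, 1.682]
ft_force: [-0.7, -0.5, 0.0]
width: 1.0
grip_force: 0.0
```

```bash
python3 -m inch '[{"slide":[-1.5,-1,2],"angular":[0,0,0],"claw":1},{"slide":[-1.5,-1,2],"angular":[0,0,0],"claw":1},{"slide":[-1.5,-1,2],"angular":[0,0,0],"claw":0.2},{"slide":[-1.5,-1,2],"angular":[0,0,0],"claw":0},{"slide":[-1.5,-1,2],"angular":[0,0,0],"claw":-0.2},{"slide":[-1.5,-1,2],"angular":[0,0,0],"claw":-0.4},{"slide":[-1.5,-1,2],"angular":[0,0,0],"claw":-0.4},{"slide":[-1.5,-1,2],"angular":[0,0,0],"claw":-0.4}]'
```

```text
time_s: 3.95
ee_pos: [559.0, -202.8, 91.6]
ee_rot: [-3.142, -0.0, 1.683]
ft_force: [-0.1, -0.4, -0.7]
width: 0.561
grip_force: 30.0
```

```bash
python3 -m inch '[{"slide":[0,0,-10],"angular":[0,0,0],"claw":-0.4},{"slide":[0,0,-35],"angular":[0,0,0],"claw":-0.4},{"slide":[0,0,-65],"angular":[0,0,0],"claw":-0.4},{"slide":[-20,-8,-75],"angular":[0,0,2],"claw":-0.4},{"slide":[-60,-22,-75],"angular":[0,0,5],"claw":-0.4},{"slide":[-105,-38,-75],"angular":[0,0,8],"claw":-0.4},{"slide":[-150,-54,-75],"angular":[0,0,11],"claw":-0.4},{"slide":[-195,-70,-75],"angular":[0,0,14],"claw":-0.4},{"slide":[-235,-84,-75],"angular":[0,0,16],"claw":-0.4},{"slide":[-258,-92,-75],"angular":[0,0,16],"claw":-0.4},{"slide":[-258,-92,-75],"angular":[0,0,16],"claw":-0.4},{"slide":[-258,-92,-75],"angular":[0,0,16],"claw":-0.4}]'
python3 - <<'E'
from h import *
c=get_calibration('wrist');im=read_camera('wrist');np.savez('w3.npz',**c)
s=read_state();p=s['ee_pos'];print(p,s['ee_rot'])
cv2.imwrite('pics/w3.png',im[:,:,::-1])
hsv=cv2.cvtColor(im,cv2.COLOR_RGB2HSV);H,S,V=[hsv[:,:,i].astype(int) for i in range(3)]
g=(((H>45)&(H<85)&(S>90)&(V>50))).astype(np.uint8)*255
u=proj(c,[p[0],p[1],p[2]+2])[0].astype(int);print(u)
print('slide',rect(c,g,p[2]+2,(max(u[0]-90,0),max(u[1]-120,0),u[0]+90,u[1]+120)))
E
```

```text
time_s: 5.45
ee_pos: [497.2, -467.5, 166.5]
ee_rot: [3.142, -0.002, 1.405]
ft_force: [0.6, 0.8, -0.3]
width: 0.562
grip_force: 30.0
[ 497.4736041  -467.21174746  166.64550688] [ 3.14135600e+00 -1.32084776e-03  1.40618649e+00]
[318 259]
slide [ 496.5 -465.9   73.    50.2   80.6]
```

View pics/w3.png

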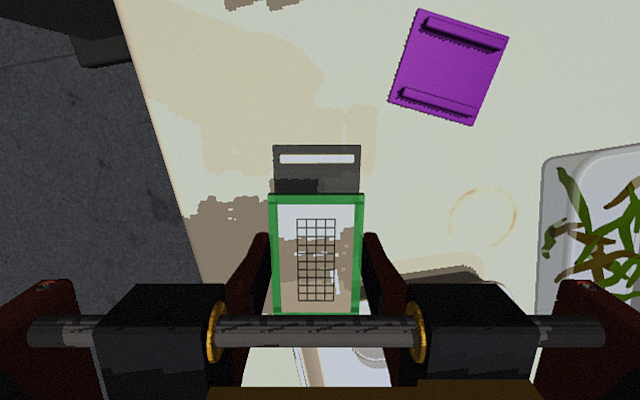

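The slide is held level and square: its top edge is at row 195, directly above the rest, whose far bar shows at (317,158). I'll lower it now.

```bash
python3 -m inch '[{"slide":[-2,-0.5,30],"angular":[0,0,0],"claw":-0.4},{"slide":[-2,-0.5,75],"angular":[0,0,0],"claw":-0.4},{"slide":[-2,-0.5,115],"angular":[0,0,0],"claw":-0.4},{"slide":[-2,-0.5,135],"angular":[0,0,0],"claw":-0.4},{"slide":[-2,-0.5,142],"angular":[0,0,0],"claw":-0.4},{"slide":[-2,-0.5,142],"angular":[0,0,0],"claw":-0.4},{"slide":[-2,-0.5,142],"angular":[0,0,0],"claw":-0.4}]'
```

```text
time_s: 6.38
ee_pos: [496.4, -472.0, 26.3]
ee_rot: [3.139, 0.001, 1.403]
ft_force: [0.1, 0.1, 0.1]
width: 0.564
grip_force: 30.0
```

```bash
python3 -m inch '[{"slide":[2.5,0,2],"angular":[0,0,0],"claw":-0.4},{"slide":[2.5,0,4],"angular":[0,0,0],"claw":-0.4},{"slide":[2.5,0,5],"angular":[0,0,0],"claw":-0.4},{"slide":[2.5,0,5],"angular":[0,0,0],"claw":-0.4},{"slide":[2.5,0,5],"angular":[0,0,0],"claw":-0.4}]'
```

```text
time_s: 7.0
ee_pos: [496.3, -468.8, 21.4]
ee_rot: [3.141, 0.0, 1.404]
ft_force: [-2.6, 2.6, 11.3]
width: 0.566
grip_force: 30.0
```

```bash
python3 -m inch '[{"slide":[0,0,-0.5],"angular":[0,0,0],"claw":-0.4},{"slide":[0,0,-0.5],"angular":[0,0,0],"claw":0.3},{"slide":[0,0,-0.5],"angular":[0,0,0],"claw":0.8},{"slide":[0,0,-0.5],"angular":[0,0,0],"claw":0.8},{"slide":[0,0,-0.5],"angular":[0,0,0],"claw":0.8},{"slide":[0,0,-20],"angular":[0,0,0],"claw":0.8},{"slide":[0,0,-60],"angular":[0,0,0],"claw":0.8},{"slide":[0,0,-110],"angular":[0,0,0],"claw":0.8},{"slide":[0,0,-130],"angular":[0,0,0],"claw":0.8},{"slide":[0,0,-130],"angular":[0,0,0],"claw":0.8}]'
python3 - <<'E'
from h import *
c=get_calibration('wrist');im=read_camera('wrist')
s=read_state();p=s['ee_pos'];print(p,s['ee_rot'])
cv2.imwrite('pics/w4.png',im[:,:,::-1])
hsv=cv2.cvtColor(im,cv2.COLOR_RGB2HSV);H,S,V=[hsv[:,:,i].astype(int) for i in range(3)]
g=(((H>45)&(H<85)&(S>90)&(V>50))).astype(np.uint8)*255
u=proj(c,[496.7,-469,23])[0].astype(int);print(u)
print('slide',rect(c,g,23,(u[0]-70,max(u[1]-70,0),u[0]+70,u[1]+70)))
E
```

```text
time_s: 8.25
ee_pos: [496.6, -469.5, 151.9]
ee_rot: [3.139, 0.002, 1.403]
ft_force: [-0.4, -0.5, -0.9]
width: 0.899
grip_force: 0.0
[ 495.79387812 -468.96554768  149.86872258] [3.14116339e+00 5.52321206e-04 1.40329248e+00]
[316 190]
slide [ 495.2 -469.3   75.1   50.7   80.4]
```

View pics/w4.png

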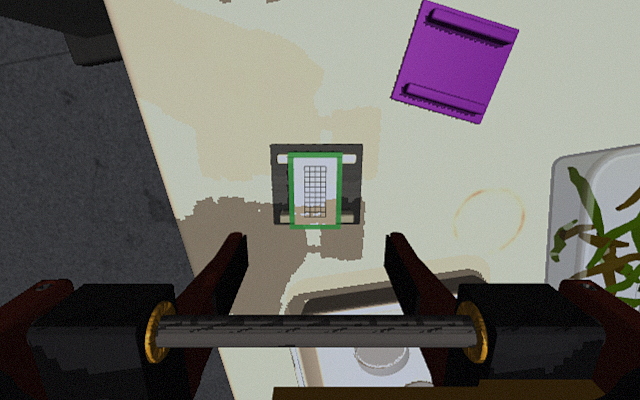

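The slide lies centred on both bars at (315,190), measured 1.5 mm from the rest centre and square. On to the handle.

```bash
python3 -m inch '[{"slide":[30,-10,-5],"angular":[0,0,-2],"claw":0.5},{"slide":[80,-29,-5],"angular":[0,0,-5],"claw":0},{"slide":[130,-48,-5],"angular":[0,0,-8],"claw":-0.2},{"slide":[185,-68,-5],"angular":[0,0,-12],"claw":-0.2},{"slide":[235,-86,-5],"angular":[0,0,-15],"claw":-0.2},{"slide":[270,-99,-5],"angular":[0,0,-17],"claw":-0.2},{"slide":[278,-102,-5],"angular":[0,0,-17],"claw":-0.2},{"slide":[278,-102,-5],"angular":[0,0,-17],"claw":-0.2},{"slide":[278,-102,-5],"angular":[0,0,-17],"claw":-0.2}]'
python3 - <<'E'
from h import *
c=get_calibration('wrist');im=read_camera('wrist');np.savez('w5.npz',**c)
s=read_state();p=s['ee_pos'];print(p,s['ee_rot'],s['width'])
u=proj(c,[[441.7,-177.6,81]])[0];print(u)
for q in proj(c,[[p[0],p[1],p[2]-8]]):cv2.circle(im,tuple(int(v) for v in q),3,(255,255,0),1)
cv2.circle(im,tuple(int(v) for v in u),3,(0,255,0),1)
cv2.imwrite('pics/w5.png',im[:,:,::-1])
E
```

```text
time_s: 9.43
ee_pos: [441.6, -179.1, 154.1]
ee_rot: [-3.141, -0.0, 1.698]
ft_force: [-0.4, -0.4, -0.3]
width: 0.397
grip_force: 0.0
[ 441.65103626 -179.07942814  154.19096593] [-3.14112218e+00 -2.60296497e-04  1.69793152e+00] 0.40041325931256516
[316.96007999 210.79060014]
```

View pics/w5.png

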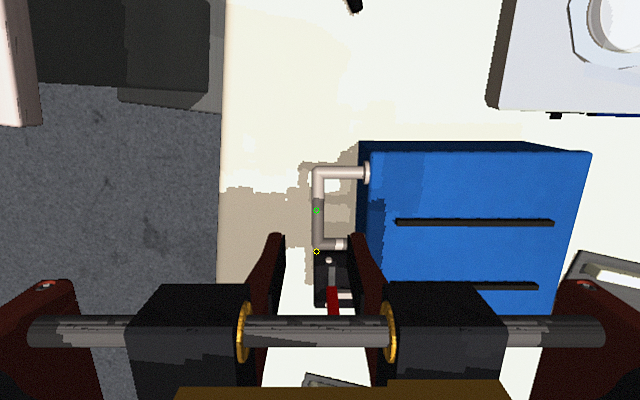

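The bar is at (319,207), 2 px from the prediction and between the fingers. I'll lower and close on it.

```bash
python3 -m inch '[{"slide":[1,1,40],"angular":[0,0,0],"claw":-0.2},{"slide":[1,1,70],"angular":[0,0,0],"claw":-0.2},{"slide":[1,1,86],"angular":[0,0,0],"claw":-0.2},{"slide":[1,1,86],"angular":[0,0,0],"claw":-0.2},{"slide":[1,1,86],"angular":[0,0,0],"claw":-0.6},{"slide":[1,1,86],"angular":[0,0,0],"claw":-1},{"slide":[1,1,86],"angular":[0,0,0],"claw":-1},{"slide":[1,1,86],"angular":[0,0,0],"claw":-1},{"slide":[1,1,86],"angular":[0,0,0],"claw":-1}]'
```

```text
time_s: 10.6
ee_pos: [442.8, -177.0, 68.9]
ee_rot: [3.141, 0.001, 1.7]
ft_force: [0.0, -0.9, 0.9]
width: 0.102
grip_force: 30.0
```

Width 0.10 is about 9 mm, so the bar is gripped. Tugging the lid up gently:

```bash
python3 -m inch '[{"slide":[0,0,-3],"angular":[0,0,0],"claw":-1},{"slide":[0,0,-6],"angular":[0,0,0],"claw":-1},{"slide":[0,0,-6],"angular":[0,0,0],"claw":-1},{"slide":[0,0,-6],"angular":[0,0,0],"claw":-1}]'
python3 -m inch '[{"slide":[0,0,-3],"angular":[0,0,0],"claw":-1},{"slide":[0,0,-5],"angular":[0,0,0],"claw":-1},{"slide":[0,0,-5],"angular":[0,0,0],"claw":-1},{"slide":[0,0,-5],"angular":[0,0,0],"claw":-1}]'
```

```text
time_s: 11.1
ee_pos: [443.0, -176.9, 74.8]
ee_rot: [3.141, 0.0, 1.7]
ft_force: [3.3, -3.1, -2.8]
width: 0.106
grip_force: 30.0
time_s: 11.6
ee_pos: [443.2, -176.8, 79.3]
ee_rot: [3.14, 0.0, 1.7]
ft_force: [6.1, -2.8, -10.6]
width: 0.106
grip_force: 30.0
```

```bash
python3 -m inch '[{"slide":[0,0,-3],"angular":[0,0,0],"claw":-1},{"slide":[0,0,-3],"angular":[0,0,0],"claw":-1},{"slide":[0,0,-3],"angular":[0,0,0],"claw":-1}]'
```

```text
time_s: 11.98
ee_pos: [443.3, -176.8, 81.2]
ee_rot: [3.14, -0.001, 1.7]
ft_force: [11.3, -5.2, -25.3]
width: 0.102
grip_force: 30.0
```

The lid jammed at about 25 N after the small lift, so it is caught. I'll lower it, release, and go beside the red tab.

```bash
python3 -m inch '[{"slide":[0,0,6],"angular":[0,0,0],"claw":-1},{"slide":[0,0,12],"angular":[0,0,0],"claw":-1},{"slide":[0,0,12],"angular":[0,0,0],"claw":-0.6},{"slide":[0,0,12],"angular":[0,0,0],"claw":-0.2},{"slide":[0,0,12],"angular":[0,0,0],"claw":-0.2},{"slide":[0,0,12],"angular":[0,0,0],"claw":-0.2},{"slide":[0,0,-20],"angular":[0,0,0],"claw":-0.2},{"slide":[0,0,-65],"angular":[0,0,0],"claw":-0.2},{"slide":[-30,5,-75],"angular":[0,0,0],"claw":-0.6},{"slide":[-80,11,-75],"angular":[0,0,0],"claw":-1},{"slide":[-116,11,-70],"angular":[0,0,0],"claw":-1},{"slide":[-116,11,-70],"angular":[0,0,0],"claw":-1},{"slide":[-116,11,-70],"angular":[0,0,0],"claw":-1}]'
python3 - <<'E'
from h import *
c=get_calibration('wrist');im=read_camera('wrist')
s=read_state();p=s['ee_pos'];print(p,s['ee_rot'],s['width'])
for q in proj(c,[[465.8,-263.3,111]]):cv2.circle(im,tuple(int(v) for v in q),3,(0,255,0),1);print(q)
cv2.imwrite('pics/w6.png',im[:,:,::-1])
E
```

```text
time_s: 13.6
ee_pos: [468.3, -289.3, 152.5]
ee_rot: [-3.141, -0.001, 1.701]
ft_force: [0.8, 0.4, -0.1]
width: 0.01
grip_force: 0.0
[ 468.41405324 -288.94172877  152.66309405] [-3.14147747e+00 -7.21680116e-04  1.70142001e+00] 0.005978112113657369
[318.1517133  192.10593526]
```

View pics/w6.png

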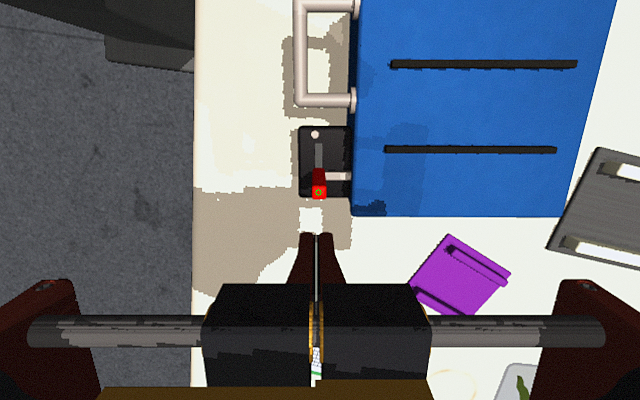

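The tab top is at (318,192), exactly as predicted, and the closed fingers are in line with it on its -y side. I'll lower and push toward +y.

```bash
python3 -m inch '[{"slide":[0,0,35],"angular":[0,0,0],"claw":-1},{"slide":[0,0,65],"angular":[0,0,0],"claw":-1},{"slide":[0,0,65],"angular":[0,0,0],"claw":-1},{"slide":[6,0,65],"angular":[0,0,0],"claw":-1},{"slide":[11,0,65],"angular":[0,0,0],"claw":-1},{"slide":[15,0,65],"angular":[0,0,0],"claw":-1},{"slide":[19,0,65],"angular":[0,0,0],"claw":-1},{"slide":[23,0,65],"angular":[0,0,0],"claw":-1},{"slide":[26,0,65],"angular":[0,0,0],"claw":-1},{"slide":[26,0,65],"angular":[0,0,0],"claw":-1}]'
```

```text
time_s: 14.9
ee_pos: [465.3, -265.4, 87.9]
ee_rot: [3.141, 0.001, 1.7]
ft_force: [2.0, -3.6, 1.6]
width: 0.007
grip_force: 2.3
```

```bash
python3 -m inch '[{"slide":[1.5,0,0],"angular":[0,0,0],"claw":-1},{"slide":[3,0,0],"angular":[0,0,0],"claw":-1},{"slide":[3,0,0],"angular":[0,0,0],"claw":-1}]'
```

```text
time_s: 15.28
ee_pos: [465.2, -265.0, 88.0]
ee_rot: [3.14, 0.004, 1.698]
ft_force: [3.8, -13.4, -2.7]
width: 0.009
grip_force: 6.2
```

The catch is at its end stop: 13 N against about 2 N of friction, with no further motion. Back to the handle.

```bash
python3 -m inch '[{"slide":[-6,0,0],"angular":[0,0,0],"claw":-1},{"slide":[-6,0,-30],"angular":[0,0,0],"claw":-1},{"slide":[-6,0,-65],"angular":[0,0,0],"claw":-1},{"slide":[30,-4,-68],"angular":[0,0,0],"claw":-0.6},{"slide":[75,-10,-65],"angular":[0,0,0],"claw":-0.2},{"slide":[90,-11,-60],"angular":[0,0,0],"claw":-0.2},{"slide":[90,-11,-60],"angular":[0,0,0],"claw":-0.2},{"slide":[90,-11,-60],"angular":[0,0,0],"claw":-0.2}]'
```

```text
time_s: 16.27
ee_pos: [442.3, -174.7, 147.5]
ee_rot: [-3.141, -0.0, 1.699]
ft_force: [-0.2, 0.7, -0.3]
width: 0.399
grip_force: 0.0
```

```bash
python3 -m inch '[{"slide":[-2,0.5,35],"angular":[0,0,0],"claw":-0.2},{"slide":[-2,0.5,65],"angular":[0,0,0],"claw":-0.2},{"slide":[-2,0.5,81],"angular":[0,0,0],"claw":-0.2},{"slide":[-2,0.5,81],"angular":[0,0,0],"claw":-0.2},{"slide":[-2,0.5,81],"angular":[0,0,0],"claw":-0.6},{"slide":[-2,0.5,81],"angular":[0,0,0],"claw":-1},{"slide":[-2,0.5,81],"angular":[0,0,0],"claw":-1},{"slide":[-2,0.5,81],"angular":[0,0,0],"claw":-1},{"slide":[-2,0.5,81],"angular":[0,0,0],"claw":-1}]'
python3 - <<'E'
import numpy as np
# handle path in tool axes (x=case y, y=case x, z=down); closed bar 6 mm above the hinge line, arm 200
a0=np.arctan2(6,200);r=np.hypot(6,200)
for d in (2,4,6,8,10,13,16,20,24,28,32,36,40,44,48,52,56,60,64):
    a=a0+np.radians(d);print(d,round(200-r*np.cos(a),1),round(-(r*np.sin(a)-6),1))
E
```

```text
time_s: 17.4
ee_pos: [442.6, -175.9, 66.8]
ee_rot: [-3.141, 0.0, 1.7]
ft_force: [-3.2, -2.2, 2.0]
width: 0.103
grip_force: 30.0
2 0.3 -7.0
4 0.9 -13.9
6 1.7 -20.9
8 2.8 -27.8
10 4.1 -34.6
13 6.5 -44.8
16 9.4 -54.9
20 14.1 -68.0
24 19.7 -80.8
28 26.2 -93.2
32 33.6 -105.1
36 41.7 -116.4
40 50.6 -127.2
44 60.3 -137.2
48 70.6 -146.6
52 81.6 -155.3
56 93.1 -163.2
60 105.2 -170.2
64 117.7 -176.4
```

```bash
python3 -m inch '[{"slide":[0,0.3,-7],"angular":[0,0,0],"claw":-1},{"slide":[0,0.9,-14],"angular":[0,0,0],"claw":-1},{"slide":[0,1.7,-21],"angular":[0,0,0],"claw":-1},{"slide":[0,2.8,-28],"angular":[0,0,0],"claw":-1},{"slide":[0,2.8,-28],"angular":[0,0,0],"claw":-1}]'
```

```text
time_s: 18.02
ee_pos: [445.2, -175.6, 95.2]
ee_rot: [-3.141, 0.0, 1.7]
ft_force: [-3.3, -3.5, -2.0]
width: 0.105
grip_force: 30.0
```

The lid is free and moving. Continuing from 8° to about 60°:

```bash
python3 -m inch '[{"slide":[0,1.3,-7],"angular":[0,0,0],"claw":-1},{"slide":[0,3.7,-17],"angular":[0,0,0],"claw":-1},{"slide":[0,6.6,-27],"angular":[0,0,0],"claw":-1},{"slide":[0,11.3,-40],"angular":[0,0,0],"claw":-1},{"slide":[0,16.9,-53],"angular":[0,0,0],"claw":-1},{"slide":[0,23.4,-65.4],"angular":[0,0,0],"claw":-1},{"slide":[0,30.8,-77.3],"angular":[0,0,0],"claw":-1},{"slide":[0,30.8,-77.3],"angular":[0,0,0],"claw":-1}]'
```

```text
time_s: 19.02
ee_pos: [474.0, -171.9, 172.8]
ee_rot: [-3.137, 0.001, 1.7]
ft_force: [-11.9, -3.0, 4.4]
width: 0.107
grip_force: 30.0
```

```bash
python3 -m inch '[{"slide":[0,-1,-2],"angular":[0,0,0],"claw":-1},{"slide":[0,6.5,-13],"angular":[0,0,0],"claw":-1},{"slide":[0,15,-24],"angular":[0,0,0],"claw":-1},{"slide":[0,24.5,-34.5],"angular":[0,0,0],"claw":-1},{"slide":[0,35,-44],"angular":[0,0,0],"claw":-1},{"slide":[0,35,-44],"angular":[0,0,0],"claw":-1}]'
```

```text
time_s: 19.77
ee_pos: [511.5, -167.1, 217.7]
ee_rot: [-3.141, 0.001, 1.7]
ft_force: [-6.2, -4.7, 1.9]
width: 0.108
grip_force: 30.0
```

```bash
python3 -m inch '[{"slide":[0,5,-5],"angular":[0,0,0],"claw":-1},{"slide":[0,11,-10],"angular":[0,0,0],"claw":-1},{"slide":[0,16,-14],"angular":[0,0,0],"claw":-1},{"slide":[0,22,-18],"angular":[0,0,0],"claw":-1},{"slide":[0,28,-22],"angular":[0,0,0],"claw":-1},{"slide":[0,34,-25],"angular":[0,0,0],"claw":-1},{"slide":[0,34,-25],"angular":[0,0,0],"claw":-1},{"slide":[0,34,-25],"angular":[0,0,0],"claw":-1},{"slide":[0,34,-25],"angular":[0,0,0],"claw":-1}]'
python3 - <<'E'
from h import *
c=get_calibration('top');im=read_camera('top');s=read_state();p=s['ee_pos'];print(p,s['ft_force'],s['width'])
hsv=cv2.cvtColor(im,cv2.COLOR_RGB2HSV);H,S,V=[hsv[:,:,i].astype(int) for i in range(3)]
th=np.radians(7.3);d=p-[565.2,-197.1,0];x=d[0]*np.cos(th)+d[1]*np.sin(th)
print('lid deg',np.degrees(np.arctan2(p[2]+9-70,80-x)),np.hypot(p[2]+9-70,80-x))
cv2.imwrite('pics/t2.png',cv2.resize(im[100:300,180:500],None,fx=2.5,fy=2.5)[:,:,::-1])
E
```

```text
time_s: 20.9
ee_pos: [544.8, -162.8, 242.2]
ee_rot: [-3.142, 0.001, 1.7]
ft_force: [-3.2, -5.1, 1.6]
width: 0.104
grip_force: 30.0
[ 544.84037095 -162.83155274  242.23635188] [-3.39518632 -4.68364082  2.19392517] 0.10520230067915268
lid deg 62.12949309218621 205.01701781248596
```

View pics/t2.png

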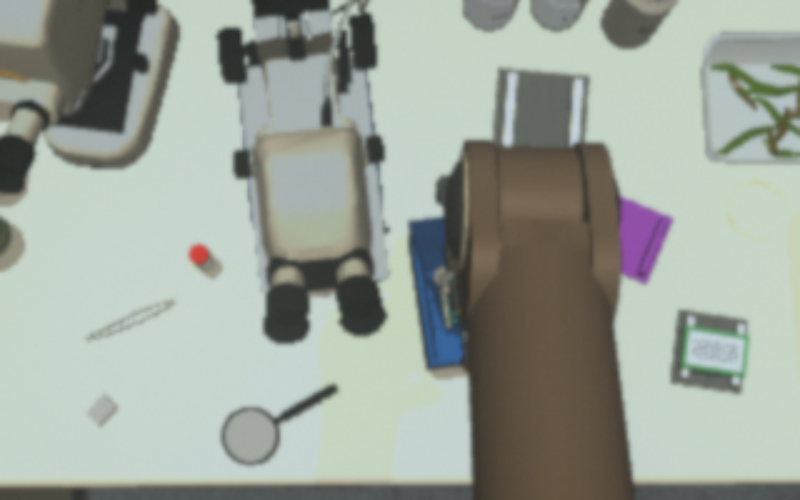

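The slide is still on the rest at crop (713,352) and the bystanders are in place. The lid is held at about 62° with the handle gripped, so I'm handing in.

```bash
python3 -c "
from station import *
print(finish_job())"
```

```text
the job is handed in; nothing more can be done
None
```

The job is handed in, though no verdict came back: the slide lies centred and square on the small grey rest, the tug showed the lid was caught, the red catch was slid to its other end, and the gripper is holding the lid open by its handle at about 62°.

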